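Sort the music-box parts into their trays

TASK

Sort the loose music-box parts into their trays: both black discs flat in the square white tray, side by side and not on top of one another; both steel drums standing upright in the round dish; and the brass comb, teeth up, in the oblong plywood tray, lying along its length. Every part must rest fully on the floor of its tray. Leave the finished movement and the amber jar standing where they are.

Things in the scene. Friction and masses are not known exactly. Their poses are not given: they have to be found in the camera images.
- disc_a: one of two identical black note discs, lying flat: 40 mm across, 7 mm thick, with rings of fine steel dots and a small brass centre. Origin: centre of the underside; z up.
- disc_b: the other black note disc, same as disc_a.
- drum_a: one of two identical steel spring drums, standing upright: plain cylinder 28 mm across and 24 mm tall, with a brass stub 8 mm across and 5 mm tall on top. Origin: centre of the underside; z up along its axis.
- drum_b: the other steel spring drum, same as drum_a.
- comb: the only tone comb: a brass bar 60 mm long (its x), 20 mm wide (its y), 12 mm tall (13 mm with the thin steel teeth in a row along one half of its top), lying teeth up. Origin: centre of the underside.
- square_tray: square white card tray, fixed to the table: 126 x 126 mm outside, walls 3 mm thick, rim 15 mm above the table, flat floor 3 mm above the table. Place for the discs: both fit side by side. Origin: centre of its underside (table level); x and y parallel to its sides.
- round_dish: round grey plastic dish, fixed to the table: 120 mm across outside at the foot, 128 mm at the rim, walls 3 mm thick, rim 15 mm above the table, flat floor (about 114 mm across) 3 mm above the table. Place for the drums. Origin: centre of its underside (table level).
- long_tray: oblong plywood tray, fixed to the table: 150 mm long (its y), 78 mm wide (its x) outside, walls 3 mm thick, rim 15 mm above the table, flat floor 3 mm above the table. Place for the comb. Origin: centre of its underside (table level).
- movement: bystander, loose among the parts: finished music movement on a 46 x 46 mm pale wooden base, 35 mm tall in all. Leave alone. Origin: centre of the underside.
- jar: bystander, loose among the parts: small amber glass jar with black cap, 36 mm across, 45 mm tall. Leave alone. Origin: centre of the underside.
Mind the look-alikes: they are no part of the job. Leave any green look-alike of the drum_a alone. What is shaped like the square_tray but blue is not meant.

How it is judged:
At the end, for the whole second after the job is handed in: Parts released, at rest, within 0.12 rad of level, undersides at most 6.5 mm up: disc centres within 43 mm of the square tray's centre along each side; drums within 48 mm of the dish's; comb within 28 mm across and 45 mm along the oblong tray, parallel to its length within 0.35 rad (x of disc_a in the frame of square_tray between -0.043 and 0.043 m and y of disc_a in the frame of square_tray between -0.043 and 0.043 m and z of each of disc_a, disc_b in the frame of square_tray below 0.0065 m and angle between each of disc_a, disc_b, drum_a, drum_b, comb's own z axis and vertical below 0.12 rad and x of disc_b in the frame of square_tray between -0.043 and 0.043 m and y of disc_b in the frame of square_tray between -0.043 and 0.043 m and horizontal distance between each of drum_a, drum_b and round_dish below 0.048 m and z of each of drum_a, drum_b in the frame of round_dish below 0.0065 m and x of comb in the frame of long_tray between -0.028 and 0.028 m and y of comb in the frame of long_tray between -0.045 and 0.045 m and z of comb in the frame of long_tray below 0.0065 m and angle between the x axis of comb and the y axis of long_tray, either way round below 0.35 rad and linear speed of each of disc_a, disc_b, drum_a, drum_b, comb below 0.01 m/s and angular speed of each of disc_a, disc_b, drum_a, drum_b, comb below 0.2 rad/s); the robot touches nothing.
It fails at once if the finished movement was pushed aside (over 15 mm) or tipped (distance of movement from where it was at the start of the episode above 0.015 m or angle between movement's own z axis and vertical above 0.3 rad).
It fails at once if the jar was pushed aside (over 15 mm) or tipped (distance of jar from where it was at the start of the episode above 0.015 m or angle between jar's own z axis and vertical above 0.3 rad).
It also fails if it takes over 125 s, if anything falls off the work surface, if the arm or the gripper's body presses on something with over 40 N, if the wrist force passes 120 N, or if a joint passes its speed limit or range.

ROBOT

A 6-joint arm with a two-finger parallel gripper is mounted at the origin on the work surface. World frame = base frame: x ahead of the robot, y to its left, z up, the work surface at z = 0. Lengths are in m, angles in rad, forces in N, time in s.
With the tool pointing down it reaches from about 0.25 to 0.775 m from the base axis. Payload 4 kg.
Tool frame: the origin (TCP) lies at the very end of the fingers, on their centre line; the grasp point (between the pads) lies 19 mm behind it; x points along the fingers, y is the direction in which the jaws open and shut, and the axes are right-handed (so a half turn about x gives the same grasp; the last joint's range is limited). The gripper opens to 94 mm and grips with 3 to 60 N. Pads are 16 mm wide; open, the fingers measure 119 mm over their backs; the gripper's body (75 mm by 177 mm) begins 78 mm behind the grasp point.
Start: joints at [1.135, 0.087, 1.371, -0, 1.684, -0.103], TCP at [0.18, 0.52, 0.206] pointing down, gripper open.
Joint ranges: [-3.1, 3.1], [-0.76, 2.03], [0.27, 2.55], [-1.08, 4.22], [0.17, 2.65], [-2.57, 2.57]. Speed limits (rad/s): [2.79, 2.79, 3.14, 3.14, 3.14, 3.14].

INTERFACE

Orientations are given as [roll, pitch, yaw] about the fixed x, y, z axes, in that order (R = Rz(yaw) Ry(pitch) Rx(roll)).
In Python, from bench import robot gives the robot as it stands.
- The arm moves only by the tool carry_out, never from a script. Its argument "targets" is a list of rows, each a list of 5 numbers: the closure, from 0 (fully open) to 1 (shut), then the shift along the tool's x, y, z in cm, then the turn about the tool's x in degrees. In form: [[fingers, tx, ty, tz, turn], ...]. A call has 1 to 20 rows; each row shifts and turns the commanded pose from where the row before left it, along the tool's axes as they then stand; what a row does not reach is not made up. A row lasts 1/10 s, in which the tool goes at most 50 mm and 8.59 degrees, less where a joint would pass 70% of its speed; a pose out of reach is approached as far as the arm can. A call is refused whole if a number of a shift passes 5 or a number of a turn 8.59, either way. A call with a gripper value outside its range is refused whole. The fingers move at their own pace and stop on an object; the grip force is fixed at half the most. Time passes only in rows, so rows that do not move let the fingers close. It gives the time, the measured TCP pose, the force and the opening at its end, in the units of the state.
- robot.get_obs(): the state, without advancing time (a new reading comes with each control period).
- robot.snapshot(name): name is "scene" or "top" or "wrist"; returns a dict with "image" (384x512x3 uint8, red, green, blue), "camera_matrix" (3x3 intrinsics, pixels), "distortion" ([k1, k2, p1, p2, k3] as OpenCV has them; the pictures are not rectified), "pose" (4x4, takes a point from camera to world coordinates). Camera axes: x right, y up, looking along -z (the intrinsics and any distortion apply to the point x, -y, -z); pixel columns grow to the right and rows downward; lengths in m; the calibration is good to about 2 mm. A picture is of the moment at which its call begins. There is no depth.
- robot.close_job(): hands the job in, once; it reports no verdict.
The state is a dict: "time": time; "joint_positions": joint angles; "qvel": joint speeds; "joint_torque": joint torques, N m; "tool_pos": TCP position; "ee_rot": TCP orientation; "wrist_force": force on the tool from outside, world axes, zero at the start; "wrist_torque": the same for the moment, N m; "width": finger opening in m.
Only numpy, scipy, OpenCV 4.12 (cv2) and the standard library are available. Lean on these libraries where they do the work, as an engineer would, in place of code of your own. Each camera call takes 0.05 s, during which the arm holds its last target. There are 200 camera calls.

## Working session

There is one attempt and no reset: what is moved stays moved. The work goes in short steps, Python scripts to look and compute and a tool call to move; the robot and the scene stay as the last step left them, time stands still between calls to the robot, and variables do not carry over. Pictures are saved under pics/ and viewed, about 12 in all and at most 16, crops included, and the job is handed in when it is done.

Besides the shell and the picture viewer there is one more tool, called after "Request:" as a command line: name --pt "numbers of a row" for each row, then --argument value for the rest. carry_out: Moves the arm, as the interface text tells. Its arguments: {"type":"object","properties":{"targets":{"type":"array","items":{"type":"array","items":{"type":"number"}}}},"required":["targets"]}

```bash
mkdir -p pics
cat > h.py <<'E'
import numpy as np, cv2
from bench import robot
def snap(n,f=None):
    s=robot.snapshot(n); s={k:(np.array(v) if k!='name' else v) for k,v in s.items()}
    if f: cv2.imwrite('pics/'+f,s['image'][:,:,::-1])
    return s
def rays(s,px):
    p=cv2.undistortPoints(np.array(px,float).reshape(-1,1,2),s['camera_matrix'],s['distortion']).reshape(-1,2)
    d=np.c_[p[:,0],-p[:,1],-np.ones(len(p))]@s['pose'][:3,:3].T
    return s['pose'][:3,3],d
def onz(s,px,z):
    o,d=rays(s,px); return o+d*((z-o[2])/d[:,2])[:,None]
def tri(s1,p1,s2,p2):
    o1,d1=rays(s1,[p1]);o2,d2=rays(s2,[p2]);d1=d1[0];d2=d2[0]
    t=np.linalg.lstsq(np.c_[d1,-d2],o2-o1,rcond=None)[0]
    a=o1+t[0]*d1;b=o2+t[1]*d2
    return (a+b)/2,np.linalg.norm(a-b)
def proj(s,X):
    P=(np.atleast_2d(X)-s['pose'][:3,3])@s['pose'][:3,:3]; P=P*[1,-1,-1]
    return cv2.projectPoints(P,np.zeros(3),np.zeros(3),s['camera_matrix'],s['distortion'])[0].reshape(-1,2)
E
python3 - <<'E'
from h import *
import pickle
D={}
for n in['top','scene','wrist']:
    D[n]=snap(n); print(n,D[n]['pose'].round(3).tolist(),D[n]['camera_matrix'].round(1).tolist(),D[n]['distortion'])
pickle.dump(D,open('D.pkl','wb'))
cv2.imwrite('pics/top0.png',cv2.resize(D['top']['image'],(800,600),interpolation=2)[:,:,::-1])
cv2.imwrite('pics/scene0.png',cv2.resize(D['scene']['image'],(800,600),interpolation=2)[:,:,::-1])
o=robot.get_obs();print(o)
E
```

```text
top [[0.016, 0.974, -0.226, 0.249], [-1.0, 0.016, -0.002, -0.018], [0.001, 0.226, 0.974, 1.013], [0.0, 0.0, 0.0, 1.0]] [[456.8, 0.0, 257.9], [0.0, 456.8, 189.6], [0.0, 0.0, 1.0]] [-0.09999226  0.          0.          0.          0.        ]
scene [[0.126, -0.688, 0.715, 1.236], [0.992, 0.086, -0.093, -0.117], [0.002, 0.721, 0.693, 0.778], [0.0, 0.0, 0.0, 1.0]] [[462.9, 0.0, 243.7], [0.0, 462.9, 193.2], [0.0, 0.0, 1.0]] [-0.07234321  0.          0.          0.          0.        ]
wrist [[0.326, -0.92, -0.217, 0.116], [0.945, 0.317, 0.078, 0.541], [-0.003, -0.231, 0.973, 0.384], [0.0, 0.0, 0.0, 1.0]] [[275.6, 0.0, 256.7], [0.0, 275.6, 187.7], [0.0, 0.0, 1.0]] [-0.04632947  0.          0.          0.          0.        ]
{'time': 0.15, 'joint_positions': array([ 1.13487176e+00,  8.77756906e-02,  1.37186835e+00, -2.11257958e-05,
        1.68357798e+00, -1.03091163e-01]), 'qvel': array([ 0.00013538, -0.00237471, -0.0063809 , -0.00116057, -0.00066004,
        0.00064067]), 'joint_torque': array([ 1.84791716e-03, -3.40641475e+01, -3.02794254e+01,  7.19702756e-02,
        3.04832496e-02, -1.35844962e-04]), 'tool_pos': array([0.17953274, 0.51944622, 0.20459791]), 'ee_rot': array([-1.66100257,  1.56916682, -1.99383834]), 'wrist_force': array([0.15480782, 0.16141738, 0.28800484]), 'wrist_torque': array([ 0.0065478 , -0.020787  , -0.00928929]), 'width': 0.0937041669593699}
```

View pics/top0.png

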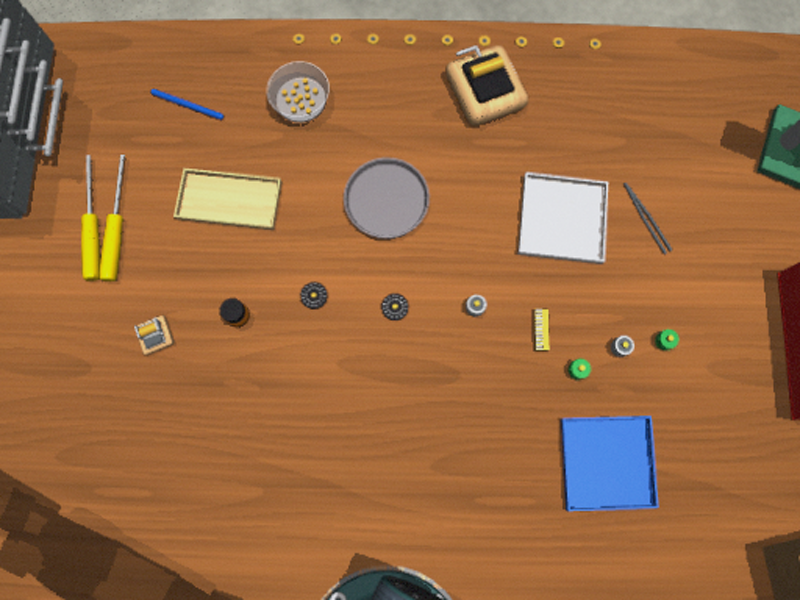

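View pics/scene0.png

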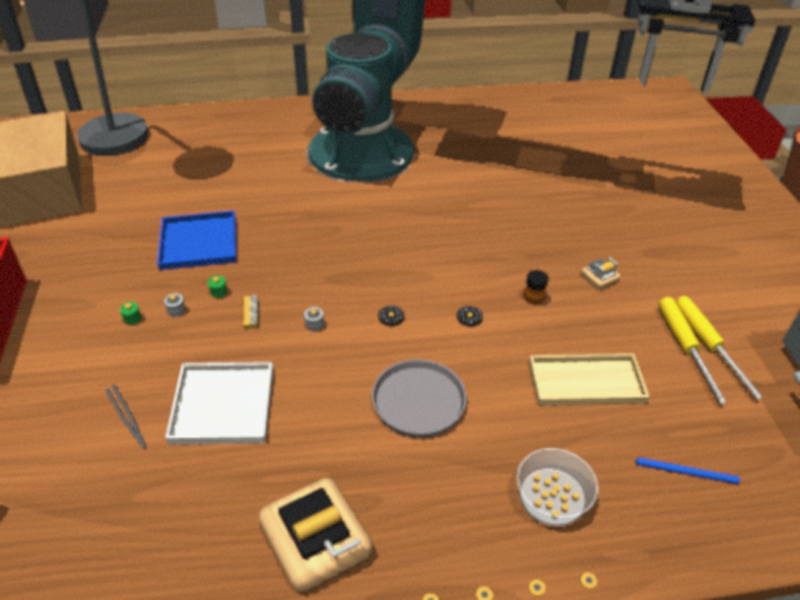

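Top view (800x600): 
- **Discs:** (314,295) and (395,306), with no rivals except the jar's black cap at (234,312).
- **Drums:** steel at (476,305) and (624,345). The green look-alikes at (580,369) and (668,339) are excluded.
- **Comb:** (541,330). The yellow drum on the big box at (487,65) is not it.
- **Square tray:** white at (563,217). The blue one at (609,463) is excluded.
- **Other places and bystanders:** dish (386,199), oblong tray (228,198), movement (153,335).

Next I measure these in both views and check the choice in a close crop.

```bash
cat > m.py <<'E'
from h import *
import pickle
D=pickle.load(open('D.pkl','rb')); T,S=D['top'],D['scene']
k=512/800
def blob(s,seed,lo,hi,r):
    u,v=[int(a*k) for a in seed]; hsv=cv2.cvtColor(s['image'],cv2.COLOR_RGB2HSV)
    m=cv2.inRange(hsv,np.array(lo),np.array(hi)); w=np.zeros_like(m); w[max(v-r,0):v+r,max(u-r,0):u+r]=255; m&=w
    n,l,st,c=cv2.connectedComponentsWithStats(m)
    if n<2: return None
    i=1+np.argmin([np.hypot(*(c[j]-[u,v]))-2*np.sqrt(st[j][4]) for j in range(1,n)])
    return c[i],st[i][4],(l==i).astype(np.uint8)
Y=((20,110,110),(40,255,255)); W=((0,0,150),(180,40,255)); G=((0,0,70),(180,45,190)); 
P={'disc_a':((314,295),(470,316),Y,6),'disc_b':((395,306),(391,316),Y,6),'drum_a':((476,305),(314,313),Y,7),'drum_b':((624,345),(175,298),Y,7),
'comb':((542,330),(251,312),((18,70,90),(40,255,255)),18),'square':((563,217),(221,402),W,40),'dish':((386,199),(419,398),((0,0,60),(180,50,180)),42),'long':((228,198),(588,379),((20,40,120),(35,160,255)),45)}
if __name__=='__main__':
  for n,(a,b,c,r) in P.items():
    A=blob(T,a,*c,r);B=blob(S,b,*c,r)
    if A is None or B is None: print(n,'miss',A is None,B is None);continue
    X,e=tri(T,A[0],S,B[0]); print(n,A[0].round(1),A[1],B[0].round(1),B[1],'X',X.round(4),'gap %.4f'%e)
  c=T['image'][170:250,70:460]; c2=S['image'][150:225,60:410]
  c=cv2.resize(c,(800,164),interpolation=2);c2=cv2.resize(c2,(800,171),interpolation=2)
  c3=cv2.resize(T['image'][180:245,290:450],(800,325//1),interpolation=2)[:260]
  cv2.imwrite('pics/crop.png',np.vstack([c,c2,c3])[:,:,::-1])
E
python3 m.py
```

```text
disc_a [200.5 188.2] 10 [300.4 201. ] 7 X [0.4835 0.1153 0.0063] gap 0.0010
disc_b [252.5 195.5] 12 [250.  200.5] 8 X [ 0.4682 -0.003   0.0075] gap 0.0008
drum_a [304.9 193.7] 9 [200.2 199.5] 4 X [ 0.47   -0.1193  0.0268] gap 0.0005
drum_b [400. 220.] 9 [110.2 190.6] 5 X [ 0.4137 -0.3295  0.027 ] gap 0.0004
comb [347.  210.3] 170 [158.5 200.2] 111 X [ 0.438  -0.2173  0.0052] gap 0.0013
square [359.9 139.3] 2603 [141.5 257.5] 2761 X [ 0.607  -0.2524  0.0052] gap 0.0011
dish [246.8 126.4] 2172 [267.9 254.4] 2252 X [0.6333 0.013  0.0075] gap 0.0000
long [146.  127.1] 1908 [375.5 242.2] 1816 X [0.6292 0.2511 0.0063] gap 0.0013
```

View pics/crop.png

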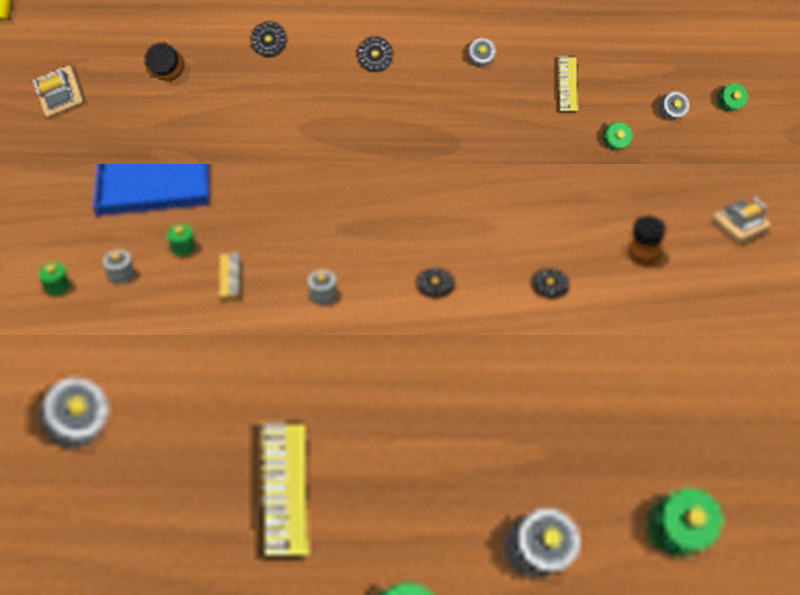

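Crop confirms the choice: two steel drums next to the green ones, black discs with a brass centre, and a comb with white teeth on one half. Heights agree with the text (disc about 7, stub about 27–29, trays about 5 mm). Next come orientations, corner geometry and the tool's axes.

```bash
cat > pose.py <<'E'
from h import *
from scipy.spatial.transform import Rotation as Ro
def tool():
    o=robot.get_obs(); return o,Ro.from_euler('xyz',o['ee_rot']).as_matrix()
def go(tgt,jaw=0.):
    """shift in cm in the tool frame after turning so that jaw line is at world angle jaw (deg, mod 180)"""
    o,R=tool(); y=R[:,1]; a=np.degrees(np.arctan2(y[1],y[0])); d=(jaw-a+90)%180-90
    turn=-d
    for t in (turn,turn-np.sign(turn)*180):
        R2=R@Ro.from_euler('x',t,degrees=True).as_matrix()
        print('turn %.1f -> shift cm'%t,((np.array(tgt)-o['tool_pos'])@R2*100).round(2),'| no-turn shift',((np.array(tgt)-o['tool_pos'])@R*100).round(2))
    print('tcp',o['tool_pos'].round(4),'jawdeg %.1f'%a,'q',o['joint_positions'].round(2),'w %.4f'%o['width'],'t %.1f'%o['time'],'F',np.round(o['wrist_force'],1)); print(R.round(3).tolist())
E
python3 - <<'E'
from m import *
import pose
hsv=cv2.cvtColor(T['image'],cv2.COLOR_RGB2HSV)
# comb: yellow or white in window
for s,seed in((T,(542,330)),(S,(251,312))):
    h=cv2.cvtColor(s['image'],cv2.COLOR_RGB2HSV); u,v=[int(a*k) for a in seed]
    m=cv2.inRange(h,(18,70,90),(40,255,255))|cv2.inRange(h,(0,0,130),(180,110,255)); w=np.zeros_like(m); w[v-20:v+20,u-9:u+9]=255; m=cv2.morphologyEx(m&w,cv2.MORPH_CLOSE,np.ones((3,3)))
    c=max(cv2.findContours(m,0,1)[0],key=cv2.contourArea); r=cv2.minAreaRect(c); b=cv2.boxPoints(r)
    X=onz(s,b,.012); print('comb rect',np.round(r[0],1),'centre',onz(s,[r[0]],.012)[0].round(4)); print(X.round(4)[:,:2].tolist(),[round(np.linalg.norm(X[i]-X[i-1]),4) for i in range(4)])
for n in('square','long'):
    a,b,c,r=P[n]; _,_,m=blob(T,a,*c,r)
    q=cv2.boxPoints(cv2.minAreaRect(max(cv2.findContours(m,0,1)[0],key=cv2.contourArea)))
    X=onz(T,q,.015); print(n,'centre',X.mean(0).round(4)[:2],[(round(np.linalg.norm(X[i]-X[i-1]),4),round(float(np.degrees(np.arctan2(*(X[i]-X[i-1])[1::-1]))),1)) for i in range(4)])
for g in ((580,368),(668,339)): print('green',onz(T,[np.array(g)*k],.025)[0].round(3))
print('jar',onz(T,[np.array((233,311))*k],.045)[0].round(3))
pose.go([.4837,.1153,.13],0)
E
```

```text
comb rect [346.5 210.5] centre [ 0.4362 -0.2141  0.012 ]
[[0.4646, -0.2047], [0.4649, -0.225], [0.4081, -0.2234], [0.4078, -0.2033]] [np.float64(0.0568), np.float64(0.0204), np.float64(0.0569), np.float64(0.0201)]
comb rect [160. 199.] centre [ 0.4414 -0.2134  0.012 ]
[[0.4056, -0.2232], [0.408, -0.2039], [0.4757, -0.2042], [0.4734, -0.2226]] [np.float64(0.0679), np.float64(0.0194), np.float64(0.0677), np.float64(0.0186)]
square centre [ 0.607 -0.253] [(np.float64(0.1283), 84.5), (np.float64(0.1272), -7.4), (np.float64(0.1322), -95.4), (np.float64(0.1277), 170.8)]
long centre [0.6283 0.2514] [(np.float64(0.1539), 83.9), (np.float64(0.0801), -0.7), (np.float64(0.1569), -96.5), (np.float64(0.0789), 177.3)]
green [ 0.379 -0.265  0.025]
green [ 0.422 -0.393  0.025]
jar [0.448 0.221 0.045]
turn 70.9 -> shift cm [ 7.5  30.42 40.4 ] | no-turn shift [  7.5  -28.25  41.95]
turn -109.1 -> shift cm [  7.5  -30.42 -40.4 ] | no-turn shift [  7.5  -28.25  41.95]
tcp [0.1795 0.5194 0.2046] jawdeg 70.9 q [ 1.13  0.09  1.37 -0.    1.68 -0.1 ] w 0.0937 t 0.1 F [0.2 0.2 0.3]
[[-0.001, 0.327, 0.945], [-0.001, 0.945, -0.327], [-1.0, -0.002, -0.0]]
```

Request:
carry_out --pt "0.4 0 0 0 8" --pt "0.4 0 0 0 8" --pt "0.4 0 0 0 8" --pt "0.4 0 0 0 8" --pt "0.4 0 0 0 8" --pt "0.4 0 0 0 8" --pt "0.4 0 0 0 8" --pt "0.4 0 0 0 8" --pt "0.4 0 0 0 6.9" --pt "0.4 0.7 2.8 3.7 0" --pt "0.4 0.7 2.8 3.7 0" --pt "0.4 0.7 2.8 3.7 0" --pt "0.4 0.7 2.8 3.7 0" --pt "0.4 0.7 2.8 3.7 0" --pt "0.4 0.7 2.8 3.7 0" --pt "0.4 0.7 2.8 3.7 0" --pt "0.4 0.7 2.8 3.7 0" --pt "0.4 0.7 2.8 3.7 0" --pt "0.4 0.7 2.8 3.7 0" --pt "0.4 0.5 2.4 3.4 0"

```text
time: 2.15
tool_pos: [0.4846, 0.114, 0.1297]
ee_rot: [-1.467, 1.57, -3.038]
wrist_force: [0.9, -0.2, 0.4]
width: 0.0564
```

Run:
```python
from h import *
import pose
pose.go([.4837,.1153,.003],0)
w=snap('wrist','w1.png'); print(w['pose'][:3,3].round(3)); print(proj(w,[[.4837,.1153,.007],[.4682,-.003,.007],[.4475,.2205,.045]]).round(1))
```

```text
turn -0.0 -> shift cm [12.67 -0.08 -0.13] | no-turn shift [12.67 -0.08 -0.13]
turn 180.0 -> shift cm [12.67  0.08  0.13] | no-turn shift [12.67 -0.08 -0.13]
tcp [0.4846 0.114  0.1297] jawdeg -0.0 q [ 0.12 -0.    1.61  0.    1.53  0.12] w 0.0564 t 2.1 F [ 0.9 -0.2  0.4]
[[-0.001, 1.0, -0.0], [-0.0, -0.0, -1.0], [-1.0, -0.001, 0.0]]
[0.484 0.18  0.309]
[[256.7 181.6]
 [244.  275.8]
 [216.7  77.1]]
```

View pics/w1.png

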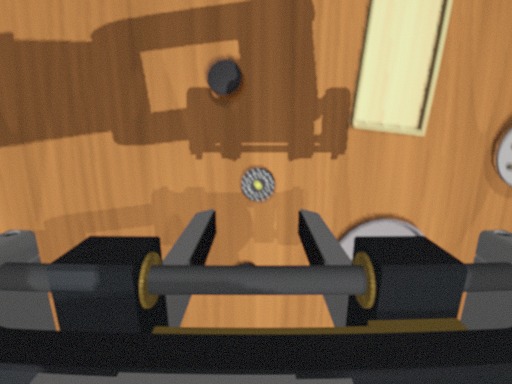

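Wrist view: the disc is at (258,185) against a predicted (257,182), so it lies in the jaw plane. The jar at (225,78) is clear. I descend and grip.

Request:
carry_out --pt "0.4 3 0 0 0" --pt "0.4 3 0 0 0" --pt "0.4 3 0 0 0" --pt "0.4 2 0 0 0" --pt "0.4 1 0 0 0" --pt "0.4 0.5 0 0 0" --pt "0.4 0 0 0 0" --pt "1 0 0 0 0" --pt "1 0 0 0 0" --pt "1 0 0 0 0" --pt "1 0 0 0 0" --pt "1 0 0 0 0" --pt "1 0 0 0 0" --pt "1 -1 0 0 0" --pt "1 -2 0 0 0" --pt "1 -3 0 0 0" --pt "1 -3 0 0 0" --pt "1 0 0 0 0"

```text
time: 4.0
tool_pos: [0.4875, 0.1165, 0.1009]
ee_rot: [1.705, 1.56, 0.135]
wrist_force: [1.0, 1.2, 0.0]
width: 0.0004
```

Run:
```python
import pose
pose.go([.610,-.228,.095],-6)
```

```text
turn 6.0 -> shift cm [ 0.67 15.78 32.98] | no-turn shift [ 0.67 12.22 34.46]
turn -174.0 -> shift cm [  0.67 -15.78 -32.98] | no-turn shift [ 0.67 12.22 34.46]
tcp [0.4875 0.1165 0.1009] jawdeg 0.0 q [0.12 0.02 1.66 0.   1.46 0.12] w 0.0004 t 4.0 F [1.  1.2 0. ]
[[0.011, 1.0, 0.001], [0.001, 0.001, -1.0], [-1.0, 0.011, -0.001]]
```

The gripper shut on nothing. I look at what happened.

Run:
```python
from h import *
w=snap('wrist'); t=snap('top')
c=cv2.resize(w['image'],(512,384)); d=cv2.resize(t['image'][150:250,130:330],(768,384),interpolation=2)
cv2.imwrite('pics/w2.png',np.hstack([c,d[:,:288]])[:,:,::-1])
```

```text
(no output)
```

View pics/w2.png

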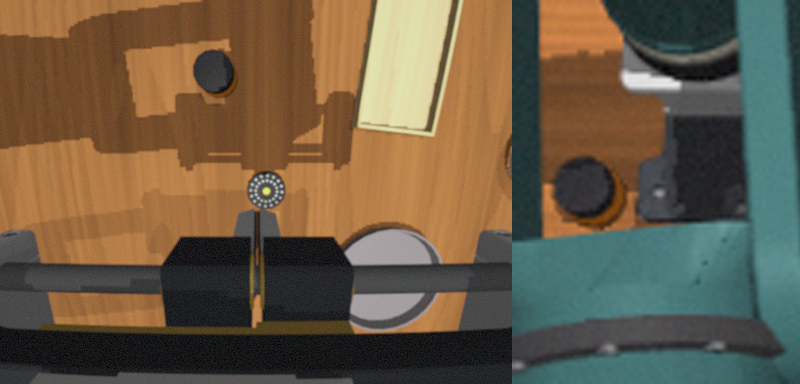

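The disc lies free at (266,190) in the wrist picture, still flat, with the fingers shut above it. I measure where it is now.

Run:
```python
from h import *
import pose
w=snap('wrist'); h=cv2.cvtColor(w['image'],cv2.COLOR_RGB2HSV); m=cv2.inRange(h,(20,90,90),(40,255,255)); m[:183]=0;m[199:]=0;m[:,:255]=0;m[:,278:]=0
p=np.array(cv2.moments(m,True)['m10'])
M=cv2.moments(m,True); p=[M['m10']/M['m00'],M['m01']/M['m00']]; print(p,M['m00'],onz(w,[p],.007))
x=onz(w,[p],.007)[0]
pose.go([x[0],x[1],.003],0)
```

```text
[269.93220338983053, 191.52542372881356] 59.0 [[0.49720403 0.11443179 0.007     ]]
turn 0.0 -> shift cm [9.17 1.38 0.15] | no-turn shift [9.17 1.38 0.15]
turn -180.0 -> shift cm [ 9.17 -1.38 -0.15] | no-turn shift [9.17 1.38 0.15]
tcp [0.4835 0.1159 0.0947] jawdeg 0.0 q [0.12 0.02 1.66 0.   1.46 0.12] w 0.0009 t 4.2 F [-0.4  0.3 -0.3]
[[-0.001, 1.0, 0.001], [-0.0, 0.001, -1.0], [-1.0, -0.001, 0.0]]
```

Request:
carry_out --pt "0.4 0 0 0 0" --pt "0.4 0 0 0 0" --pt "0.4 0 0 0 0"

```text
time: 4.45
tool_pos: [0.4832, 0.1159, 0.0943]
ee_rot: [-1.488, 1.569, -3.059]
wrist_force: [0.3, 0.9, 0.9]
width: 0.0214
```

Run:
```python
import pose
pose.go([.484,.114,.003],0)
```

```text
turn 0.0 -> shift cm [9.13 0.1  0.19] | no-turn shift [9.13 0.1  0.19]
turn -180.0 -> shift cm [ 9.13 -0.1  -0.19] | no-turn shift [9.13 0.1  0.19]
tcp [0.4832 0.1159 0.0943] jawdeg 0.0 q [0.12 0.02 1.66 0.   1.46 0.12] w 0.0214 t 4.5 F [0.3 0.9 0.9]
[[-0.002, 1.0, 0.001], [-0.0, 0.001, -1.0], [-1.0, -0.002, 0.0]]
```

Request:
carry_out --pt "0.4 0 0 0 0" --pt "0.4 0 0 0 0" --pt "0.4 0 0 0 0" --pt "0.4 0 0 0 0" --pt "0.4 0 0 0 0"

```text
time: 4.95
tool_pos: [0.484, 0.116, 0.0956]
ee_rot: [2.323, 1.571, 0.753]
wrist_force: [-0.5, -0.4, 0.1]
width: 0.0562
```

Run:
```python
from h import *
import pose
w=snap('wrist'); h=cv2.cvtColor(w['image'],cv2.COLOR_RGB2HSV); m=cv2.inRange(h,(20,110,110),(40,255,255)); m[:175]=0;m[205:]=0;m[:,:245]=0;m[:,285:]=0
n,l,st,c=cv2.connectedComponentsWithStats(m)
for i in range(1,n):
    if st[i][4]>6: print(st[i],c[i].round(1),onz(w,[c[i]],.007)[0].round(4))
g=cv2.resize(w['image'][150:260,180:340],(640,440),interpolation=2); cv2.imwrite('pics/w3.png',g[:,:,::-1])
pose.go([.484,.114,.003],0)
```

```text
[267 188   9   8  55] [270.7 191.6] [0.4973 0.1144 0.007 ]
turn 0.0 -> shift cm [9.25 0.   0.2 ] | no-turn shift [9.25 0.   0.2 ]
turn -180.0 -> shift cm [ 9.25 -0.   -0.2 ] | no-turn shift [9.25 0.   0.2 ]
tcp [0.4839 0.116  0.0955] jawdeg 0.0 q [0.12 0.02 1.66 0.   1.46 0.12] w 0.0566 t 5.0 F [ 0.4  0.2 -0.5]
[[0.0, 1.0, 0.001], [0.0, 0.001, -1.0], [-1.0, 0.0, -0.0]]
```

View pics/w3.png

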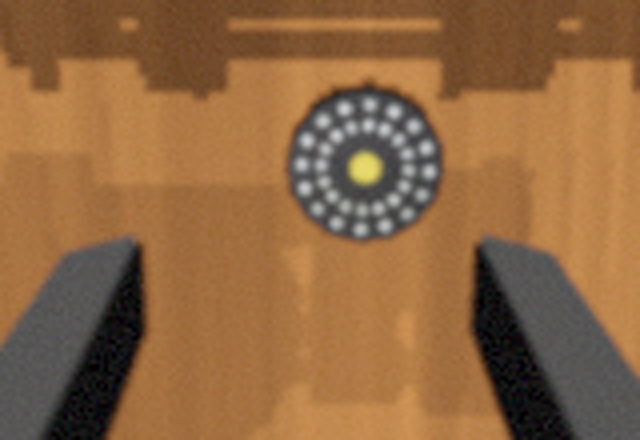

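Crop: the disc is flat and whole, 13 mm further in x at (0.497, 0.114). It slipped from a grasp that was too shallow, so I go deeper, close longer and lift slowly.

Request:
carry_out --pt "0.4 2 0.7 0.1 0" --pt "0.4 2 0.6 0.1 0" --pt "0.4 2 0 0 0" --pt "0.4 2 0 0 0" --pt "0.4 1 0 0 0" --pt "0.4 0.4 0 0 0" --pt "0.4 0 0 0 0" --pt "0.4 0 0 0 0"

```text
time: 5.8
tool_pos: [0.4979, 0.1142, 0.0026]
ee_rot: [1.739, 1.569, 0.168]
wrist_force: [0.0, -0.8, 0.9]
width: 0.0562
```

Request:
carry_out --pt "1 0 0 0 0" --pt "1 0 0 0 0" --pt "1 0 0 0 0" --pt "1 0 0 0 0" --pt "1 0 0 0 0" --pt "1 0 0 0 0" --pt "1 0 0 0 0"

```text
time: 6.5
tool_pos: [0.4974, 0.1141, 0.0021]
ee_rot: [1.749, 1.57, 0.179]
wrist_force: [-0.4, 0.4, 3.7]
width: 0.0379
```

Request:
carry_out --pt "1 0 0 0 0" --pt "1 0 0 0 0" --pt "1 -0.3 0 0 0" --pt "1 -0.3 0 0 0" --pt "1 -0.4 0 0 0" --pt "1 0 0 0 0" --pt "1 0 0 0 0"

```text
time: 7.2
tool_pos: [0.4969, 0.114, 0.0114]
ee_rot: [-2.663, 1.571, 2.05]
wrist_force: [0.6, 0.0, -0.4]
width: 0.0372
```

Request:
carry_out --pt "1 -1 0 0 0" --pt "1 -1.5 0 0 0" --pt "1 -2 0 0 0" --pt "1 -1.5 0 0 0" --pt "1 -1 0 0 0" --pt "1 0 0 0 0"

```text
time: 7.8
tool_pos: [0.4982, 0.1142, 0.0836]
ee_rot: [1.714, 1.567, 0.144]
wrist_force: [0.1, 1.0, 0.5]
width: 0.0376
```

Run:
```python
from h import *
import pose
w=snap('wrist'); g=cv2.resize(w['image'][150:290,160:350],(760,560),interpolation=2); cv2.imwrite('pics/w4.png',g[:,:,::-1])
pose.go([.610,-.228,.095],-6)
```

```text
turn 6.0 -> shift cm [-1.26 14.78 32.84] | no-turn shift [-1.26 11.24 34.22]
turn -174.0 -> shift cm [ -1.26 -14.78 -32.84] | no-turn shift [-1.26 11.24 34.22]
tcp [0.4974 0.1141 0.0823] jawdeg 0.0 q [0.11 0.06 1.65 0.   1.43 0.11] w 0.0381 t 7.8 F [-0.3 -0.1  0.1]
[[0.002, 1.0, 0.001], [0.0, 0.001, -1.0], [-1.0, 0.002, -0.0]]
```

View pics/w4.png

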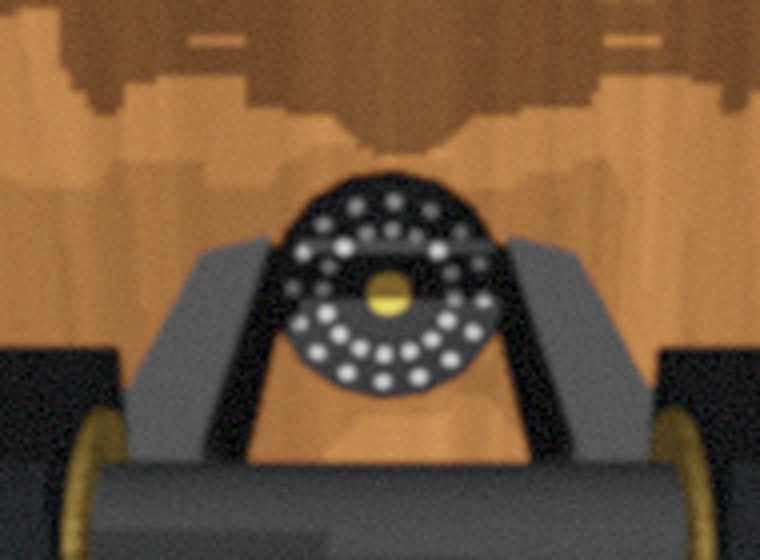

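Crop: the disc is held centred and level between the pads. I carry it to the square tray.

Request:
carry_out --pt "1 0 0 0 2" --pt "1 0 0 0 4" --pt "1 -0.6 0.4 0.8 0" --pt "1 -0.6 0.8 1.8 0" --pt "1 0 1.2 2.6 0" --pt "1 0 1.4 3.0 0" --pt "1 0 1.4 3.0 0" --pt "1 0 1.4 3.0 0" --pt "1 0 1.4 3.0 0" --pt "1 0 1.4 3.0 0" --pt "1 0 1.4 3.0 0" --pt "1 0 1.4 3.0 0" --pt "1 0 1.2 2.6 0" --pt "1 0 0.9 2.0 0" --pt "1 0 0.5 1.0 0" --pt "1 0 0 0 0" --pt "1 0 0 0 0"

```text
time: 9.55
tool_pos: [0.6107, -0.2171, 0.0931]
ee_rot: [-2.332, 1.569, 2.276]
wrist_force: [-0.5, -0.5, -0.1]
width: 0.0378
```

Run:
```python
from h import *
import pose
w=snap('wrist')
h=cv2.cvtColor(w['image'],cv2.COLOR_RGB2HSV);m=cv2.inRange(h,(0,0,150),(180,40,255))
c=max(cv2.findContours(m,0,1)[0],key=cv2.contourArea); print(cv2.contourArea(c))
q=cv2.boxPoints(cv2.minAreaRect(c)); print(q.round(0).tolist(), onz(w,q,.015)[:,:2].round(3).tolist())
print('expected corners',proj(w,[[.607+a*.0627+b*.0066,-.253-a*.0066+b*.0627,.015] for a,b in((1,1),(1,-1),(-1,-1),(-1,1))]).round(0).tolist())
cv2.imwrite('pics/w5.png',w['image'][:,:,::-1])
pose.go([.610,-.227,.006],-6)
```

```text
5495.0
[[191.0, 165.0], [323.0, 165.0], [323.0, 241.0], [191.0, 241.0]] [[0.551, -0.184], [0.675, -0.197], [0.671, -0.274], [0.539, -0.26]]
expected corners [[324.0, 165.0], [317.0, 284.0], [198.0, 283.0], [191.0, 165.0]]
turn 0.1 -> shift cm [8.73 0.04 1.05] | no-turn shift [8.73 0.04 1.05]
turn -179.9 -> shift cm [ 8.73 -0.04 -1.05] | no-turn shift [8.73 0.04 1.05]
tcp [ 0.6108 -0.2166  0.0933] jawdeg -5.9 q [-0.43  0.35  1.28  0.    1.51 -0.33] w 0.0376 t 9.6 F [ 0.5  0.  -0.1]
[[-0.001, 0.995, -0.103], [0.001, -0.103, -0.995], [-1.0, -0.001, -0.001]]
```

View pics/w5.png

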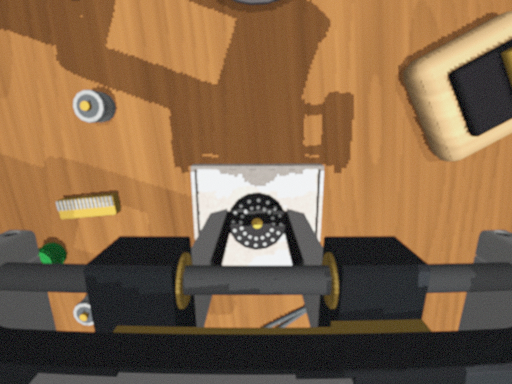

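The tray's far corners at (191,165) and (323,165) match the prediction within a pixel. I lower and release.

Request:
carry_out --pt "1 1 0 0.5 0" --pt "1 2 0 0.5 0" --pt "1 2 0 0 0" --pt "1 2 0 0 0" --pt "1 1 0 0 0" --pt "1 0.5 0 0 0" --pt "1 0.2 0 0 0" --pt "1 0 0 0 0" --pt "1 0 0 0 0" --pt "0.42 0 0 0 0" --pt "0.42 0 0 0 0" --pt "0.42 0 0 0 0" --pt "0.42 0 0 0 0" --pt "0.42 -2 0 0 0" --pt "0.42 -3 0 0 0" --pt "0.42 -4 0 0 0" --pt "0.42 0 0 0 0" --pt "0.42 0 0 0 0"

```text
time: 11.4
tool_pos: [0.6109, -0.228, 0.0981]
ee_rot: [1.251, 1.567, -0.424]
wrist_force: [-0.6, 0.1, -1.5]
width: 0.0545
```

```bash
cat > w.py <<'E'
from h import *
def brass(w,X,r=22,z=None):
    u,v=proj(w,[X])[0].astype(int); h=cv2.cvtColor(w['image'],cv2.COLOR_RGB2HSV); m=cv2.inRange(h,(20,110,110),(40,255,255)); k=np.zeros_like(m);k[max(v-r,0):v+r,max(u-r,0):u+r]=255
    n,l,st,c=cv2.connectedComponentsWithStats(m&k)
    return [(int(st[i][4]),c[i].round(1).tolist(),onz(w,[c[i]],X[2])[0].round(4).tolist()) for i in range(1,n) if st[i][4]>6]
E
python3 - <<'E'
from w import *
import pose
w=snap('wrist'); print('placed',brass(w,[.61,-.227,.010])); pose.go([.4687,-.004,.09],0)
t=snap('top');print(brass(t,[.4682,-.003,.007],8))
E
```

```text
placed [(41, [256.0, 189.2], [0.6098, -0.2271, 0.01])]
turn -6.0 -> shift cm [  0.61 -14.11 -22.35] | no-turn shift [  0.61 -16.35 -20.76]
turn 174.0 -> shift cm [ 0.61 14.11 22.35] | no-turn shift [  0.61 -16.35 -20.76]
tcp [ 0.6098 -0.2275  0.096 ] jawdeg -6.0 q [-0.44  0.35  1.27  0.    1.52 -0.34] w 0.0542 t 11.4 F [ 1.   0.3 -0.5]
[[-0.0, 0.995, -0.104], [0.0, -0.104, -0.995], [-1.0, -0.0, -0.0]]
[]
```

disc_a lies at the intended place. Now disc_b.

Request:
carry_out --pt "0.4 0 0 0 -6" --pt "0.4 0 -1 -1.4 0" --pt "0.4 0 -2.1 -3.3 0" --pt "0.4 0 -2.1 -3.3 0" --pt "0.4 0 -2.1 -3.3 0" --pt "0.4 0 -2.1 -3.3 0" --pt "0.4 0 -2.1 -3.3 0" --pt "0.4 0 -1.7 -2.9 0" --pt "0.4 0 -0.9 -1.5 0" --pt "0.4 0 0 0 0" --pt "0.4 0 0 0 0"

```text
time: 12.6
tool_pos: [0.4691, -0.0052, 0.0959]
ee_rot: [-0.476, 1.57, -2.046]
wrist_force: [0.3, 0.2, 0.5]
width: 0.0564
```

Run:
```python
from w import *
import pose
w=snap('wrist'); b=brass(w,[.4682,-.003,.007]); print(b); x=b[0][2]; pose.go([x[0],x[1],.0015],0)
```

```text
[(22, [255.9, 188.5], [0.4675, -0.0037, 0.007])]
turn -0.0 -> shift cm [ 9.46 -0.19 -0.2 ] | no-turn shift [ 9.46 -0.19 -0.2 ]
turn 180.0 -> shift cm [9.46 0.19 0.2 ] | no-turn shift [ 9.46 -0.19 -0.2 ]
tcp [ 0.4695 -0.0056  0.0961] jawdeg -0.0 q [-0.13 -0.04  1.72 -0.    1.46 -0.13] w 0.0562 t 12.7 F [ 0.2 -0.6 -0.1]
[[-0.0, 1.0, -0.0], [-0.001, -0.0, -1.0], [-1.0, -0.0, 0.001]]
```

Request:
carry_out --pt "0.4 2 -0.2 -0.2 0" --pt "0.4 2 0 0 0" --pt "0.4 2 0 0 0" --pt "0.4 2 0 0 0" --pt "0.4 1 0 0 0" --pt "0.4 0.4 0 0 0" --pt "0.4 0 0 0 0" --pt "0.4 0 0 0 0" --pt "1 0 0 0 0" --pt "1 0 0 0 0" --pt "1 0 0 0 0" --pt "1 0 0 0 0" --pt "1 0 0 0 0" --pt "1 0 0 0 0" --pt "1 0 0 0 0" --pt "1 0 0 0 0" --pt "1 0 0 0 0" --pt "1 -0.3 0 0 0" --pt "1 -0.3 0 0 0" --pt "1 -0.4 0 0 0"

```text
time: 14.65
tool_pos: [0.4661, -0.0026, 0.0119]
ee_rot: [-1.733, 1.569, 2.98]
wrist_force: [-0.8, -0.4, 0.4]
width: 0.0378
```

Request:
carry_out --pt "1 -1 0 0 0" --pt "1 -1.5 0 0 0" --pt "1 -2 0 0 0" --pt "1 -2 0 0 0" --pt "1 -1 0 0 0" --pt "1 0 0 0 0" --pt "1 0 0 0 2" --pt "1 0 0 0 4" --pt "1 0 0 0 0"

```text
time: 15.55
tool_pos: [0.4661, -0.0026, 0.0863]
ee_rot: [-1.628, 1.569, 2.98]
wrist_force: [-0.6, 0.3, -0.8]
width: 0.0375
```

Run:
```python
from w import *
import pose
w=snap('wrist'); o=pose.tool()[0]; print(brass(w,list(o['tool_pos']+[0,0,.006]))); pose.go([.604,-.279,.09],-6)
```

```text
[(98, [256.8, 225.2], [0.4654, -0.0034, 0.0924])]
turn 0.1 -> shift cm [-0.4  16.6  26.05] | no-turn shift [-0.4  16.55 26.08]
turn -179.9 -> shift cm [ -0.4  -16.6  -26.05] | no-turn shift [-0.4  16.55 26.08]
tcp [ 0.4662 -0.0026  0.0864] jawdeg -5.9 q [-0.13 -0.04  1.74  0.    1.44 -0.02] w 0.0374 t 15.6 F [ 0.  -1.2 -0.6]
[[-0.002, 0.995, -0.103], [0.0, -0.103, -0.995], [-1.0, -0.002, -0.0]]
```

Request:
carry_out --pt "1 -0.3 0.6 1 0" --pt "1 0 1.1 1.8 0" --pt "1 0 1.9 3 0" --pt "1 0 1.9 3 0" --pt "1 0 1.9 3 0" --pt "1 0 1.9 3 0" --pt "1 0 1.9 3 0" --pt "1 0 1.9 3 0" --pt "1 0 1.9 3 0" --pt "1 0 1.1 1.6 0" --pt "1 0 0.5 0.6 0" --pt "1 0 0 0 0" --pt "1 0 0 0 0"

```text
time: 16.9
tool_pos: [0.6046, -0.2779, 0.0902]
ee_rot: [-2.343, 1.57, 2.266]
wrist_force: [-0.1, 0.1, -0.1]
width: 0.0374
```

Run:
```python
import pose
pose.go([.604,-.279,.0055],-6)
```

```text
turn 0.1 -> shift cm [ 8.47 -0.04  0.12] | no-turn shift [ 8.47 -0.04  0.12]
turn -179.9 -> shift cm [ 8.47  0.04 -0.12] | no-turn shift [ 8.47 -0.04  0.12]
tcp [ 0.6046 -0.2779  0.0902] jawdeg -5.9 q [-0.52  0.39  1.24  0.    1.52 -0.41] w 0.0374 t 16.9 F [-0.1  0.1 -0.1]
[[-0.001, 0.995, -0.103], [0.001, -0.103, -0.995], [-1.0, -0.001, -0.001]]
```

Request:
carry_out --pt "1 2 0 0.1 0" --pt "1 2 0 0 0" --pt "1 2 0 0 0" --pt "1 1.5 0 0 0" --pt "1 0.6 0 0 0" --pt "1 0.3 0 0 0" --pt "1 0 0 0 0" --pt "1 0 0 0 0" --pt "0.42 0 0 0 0" --pt "0.42 0 0 0 0" --pt "0.42 0 0 0 0" --pt "0.42 0 0 0 0" --pt "0.42 -2 0 0 0" --pt "0.42 -3 0 0 0" --pt "0.42 -4 0 0 0" --pt "0.42 -3 0 0 0" --pt "0.42 0 0 0 0" --pt "0.42 0 0 0 0"

```text
time: 18.7
tool_pos: [0.6052, -0.2797, 0.1272]
ee_rot: [1.221, 1.569, -0.454]
wrist_force: [-0.8, -0.5, -0.6]
width: 0.0545
```

Run:
```python
from w import *
import pose
w=snap('wrist'); print(brass(w,[.604,-.279,.010]),brass(w,[.6097,-.227,.010])); print('drum_b');pose.go([.4137,-.3295,.095],0)
```

```text
[(32, [256.7, 185.1], [0.6045, -0.2812, 0.01])] [(45, [256.4, 135.2], [0.6098, -0.2272, 0.01])]
drum_b
turn -6.0 -> shift cm [  3.04 -19.06   5.03] | no-turn shift [  3.04 -18.43   6.99]
turn 174.0 -> shift cm [ 3.04 19.06 -5.03] | no-turn shift [  3.04 -18.43   6.99]
tcp [ 0.6043 -0.2792  0.1252] jawdeg -6.0 q [-0.52  0.37  1.19  0.    1.58 -0.41] w 0.0544 t 18.8 F [-0.3 -0.3 -0.3]
[[-0.001, 0.995, -0.104], [0.001, -0.104, -0.995], [-1.0, -0.002, -0.001]]
```

Both discs lie 54 mm apart in the tray. Now drum_b.

Request:
carry_out --pt "0.47 0 0 0 -6" --pt "0.47 0.4 -1.5 0.4 0" --pt "0.47 0.4 -3 0.8 0" --pt "0.47 0.4 -3 0.8 0" --pt "0.47 0.4 -3 0.8 0" --pt "0.47 0.4 -3 0.8 0" --pt "0.47 0.4 -3 0.8 0" --pt "0.47 0.4 -1.6 0.4 0" --pt "0.47 0.2 -1 0.2 0" --pt "0.47 0 0 0 0" --pt "0.47 0 0 0 0"

```text
time: 19.85
tool_pos: [0.4141, -0.3292, 0.0957]
ee_rot: [-2.842, 1.57, 1.871]
wrist_force: [-0.7, 0.1, 0.4]
width: 0.0498
```

Run:
```python
from w import *
import pose
w=snap('wrist'); b=brass(w,[.4137,-.3295,.028]); print(b); x=b[0][2]; pose.go([x[0],x[1],.004],0)
```

```text
[(62, [256.4, 196.1], [0.4131, -0.3298, 0.028])]
turn 0.1 -> shift cm [ 9.21 -0.14  0.05] | no-turn shift [ 9.21 -0.14  0.05]
turn -179.9 -> shift cm [ 9.21  0.14 -0.05] | no-turn shift [ 9.21 -0.14  0.05]
tcp [ 0.4145 -0.3293  0.0961] jawdeg 0.1 q [-0.78  0.09  1.59  0.    1.47 -0.78] w 0.0494 t 19.9 F [-0.7 -0.1  0.8]
[[0.0, 1.0, 0.001], [0.001, 0.001, -1.0], [-1.0, 0.0, -0.001]]
```

Request:
carry_out --pt "0.47 2 -0.1 0 0" --pt "0.47 2 0 0 0" --pt "0.47 2 0 0 0" --pt "0.47 2 0 0 0" --pt "0.47 1 0 0 0" --pt "0.47 0.2 0 0 0" --pt "0.47 0 0 0 0" --pt "1 0 0 0 0" --pt "1 0 0 0 0" --pt "1 0 0 0 0" --pt "1 0 0 0 0" --pt "1 0 0 0 0" --pt "1 0 0 0 0" --pt "1 0 0 0 0" --pt "1 -0.3 0 0 0" --pt "1 -0.7 0 0 0" --pt "1 -1.5 0 0 0" --pt "1 -2 0 0 0" --pt "1 -2.5 0 0 0" --pt "1 -2 0 0 0"

```text
time: 21.9
tool_pos: [0.4128, -0.3295, 0.0955]
ee_rot: [-2.721, 1.571, 1.991]
wrist_force: [-0.4, -0.3, 0.1]
width: 0.0275
```

Run:
```python
from w import *
import pose
w=snap('wrist'); o=pose.tool()[0]; print(brass(w,list(o['tool_pos']+[0,0,.023]))); pose.go([.632,-.013,.1],0)
```

```text
[(112, [256.8, 233.3], [0.4121, -0.3274, 0.1224]), (23, [267.5, 259.0], [0.4187, -0.3442, 0.1224])]
turn 0.0 -> shift cm [ -0.1   21.75 -31.81] | no-turn shift [ -0.1   21.77 -31.8 ]
turn -180.0 -> shift cm [ -0.1  -21.75  31.81] | no-turn shift [ -0.1   21.77 -31.8 ]
tcp [ 0.4145 -0.3311  0.0994] jawdeg 0.0 q [-0.78  0.08  1.59  0.    1.46 -0.78] w 0.0272 t 21.9 F [ 1.6 -1.   1.3]
[[0.005, 1.0, 0.001], [-0.005, 0.001, -1.0], [-1.0, 0.005, 0.005]]
```

Request:
carry_out --pt "1 0 0.6 -0.9 0" --pt "1 0 1.2 -1.8 0" --pt "1 0 2.2 -3.2 0" --pt "1 0 2.2 -3.2 0" --pt "1 0 2.2 -3.2 0" --pt "1 0 2.2 -3.2 0" --pt "1 0 2.2 -3.2 0" --pt "1 0 2.2 -3.2 0" --pt "1 0 2.2 -3.2 0" --pt "1 0 2.2 -3.2 0" --pt "1 0 1.4 -2.1 0" --pt "1 0 1 -1.4 0" --pt "1 0 0 0 0" --pt "1 0 0 0 0"

```text
time: 23.35
tool_pos: [0.6298, -0.0118, 0.0934]
ee_rot: [-1.362, 1.568, -2.932]
wrist_force: [-0.2, -1.0, -0.8]
width: 0.0274
```

Run:
```python
from w import *
import pose
w=snap('wrist'); cv2.imwrite('pics/w6.png',w['image'][:,:,::-1]); a=np.linspace(0,2*np.pi,8,False)
print(proj(w,np.c_[.633+.064*np.cos(a),.013+.064*np.sin(a),a*0+.015]).round(0).tolist())
pose.go([.633,-.013,.0075],0)
```

```text
[[329.0, 167.0], [311.0, 118.0], [261.0, 97.0], [212.0, 118.0], [194.0, 167.0], [215.0, 213.0], [261.0, 231.0], [307.0, 213.0]]
turn -0.0 -> shift cm [8.62 0.33 0.06] | no-turn shift [8.62 0.33 0.06]
turn 180.0 -> shift cm [ 8.62 -0.33 -0.06] | no-turn shift [8.62 0.33 0.06]
tcp [ 0.6298 -0.0124  0.0937] jawdeg -0.0 q [-0.11  0.31  1.33 -0.    1.5  -0.11] w 0.0271 t 23.4 F [-0.2 -0.5 -0.4]
[[-0.002, 1.0, -0.0], [-0.0, -0.0, -1.0], [-1.0, -0.002, 0.0]]
```

View pics/w6.png

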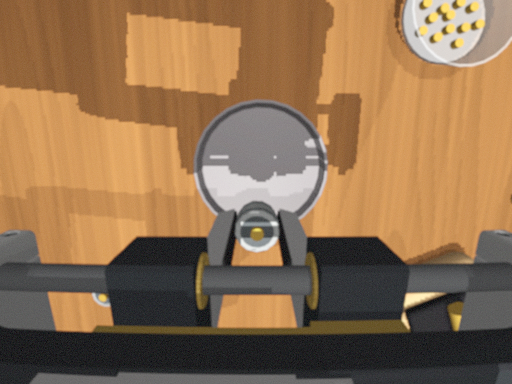

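Wrist view: the dish (rim columns 194–327, top row 100) agrees within 2–3 px and the drum is held upright. I lower and release.

Request:
carry_out --pt "1 2 0.3 0 0" --pt "1 2 0 0 0" --pt "1 2 0 0 0" --pt "1 1.5 0 0 0" --pt "1 0.7 0 0 0" --pt "1 0.3 0 0 0" --pt "1 0.1 0 0 0" --pt "1 0 0 0 0" --pt "1 0 0 0 0" --pt "0.52 0 0 0 0" --pt "0.52 0 0 0 0" --pt "0.52 0 0 0 0" --pt "0.52 0 0 0 0" --pt "0.52 -1.5 0 0 0" --pt "0.52 -3 0 0 0" --pt "0.52 -3 0 0 0" --pt "0.52 -1.5 0 0 0" --pt "0.52 0 0 0 0" --pt "0.52 0 0 0 0"

```text
time: 25.3
tool_pos: [0.6334, -0.0115, 0.0981]
ee_rot: [-1.889, 1.57, 2.824]
wrist_force: [-0.4, -0.6, -0.3]
width: 0.0445
```

Run:
```python
from w import *
import pose
w=snap('wrist'); print(brass(w,[.633,-.013,.031])); print('drum_a');pose.go([.470,-.1195,.097],0)
```

```text
[(48, [258.1, 195.1], [0.634, -0.011, 0.031])]
drum_a
turn 0.0 -> shift cm [  0.03 -16.28  10.81] | no-turn shift [  0.03 -16.28  10.8 ]
turn -180.0 -> shift cm [  0.03  16.28 -10.81] | no-turn shift [  0.03 -16.28  10.8 ]
tcp [ 0.6328 -0.0114  0.0969] jawdeg 0.0 q [-0.11  0.31  1.32  0.    1.51 -0.11] w 0.0451 t 25.4 F [ 0.4  0.3 -0.5]
[[-0.003, 1.0, 0.001], [0.0, 0.001, -1.0], [-1.0, -0.003, -0.0]]
```

Request:
carry_out --pt "0.47 0 -1.3 0.8 0" --pt "0.47 0 -3 2 0" --pt "0.47 0 -3 2 0" --pt "0.47 0 -3 2 0" --pt "0.47 0 -3 2 0" --pt "0.47 0 -2 1.3 0" --pt "0.47 0 -1 0.7 0" --pt "0.47 0 0 0 0" --pt "0.47 0 0 0 0"

```text
time: 26.25
tool_pos: [0.4711, -0.1192, 0.0979]
ee_rot: [-2.786, 1.57, 1.927]
wrist_force: [0.2, 0.6, 0.3]
width: 0.0499
```

Run:
```python
from w import *
import pose
w=snap('wrist'); b=brass(w,[.47,-.1195,.028]); print(b); x=b[0][2]; pose.go([x[0],x[1],.004],0)
```

```text
[(39, [255.8, 195.6], [0.4695, -0.1199, 0.028])]
turn 0.1 -> shift cm [ 9.4  -0.19  0.09] | no-turn shift [ 9.4  -0.19  0.09]
turn -179.9 -> shift cm [ 9.4   0.19 -0.09] | no-turn shift [ 9.4  -0.19  0.09]
tcp [ 0.4714 -0.1191  0.098 ] jawdeg 0.1 q [-0.36 -0.01  1.68  0.    1.47 -0.37] w 0.0498 t 26.3 F [ 0.  -0.7 -0.6]
[[-0.0, 1.0, 0.001], [0.001, 0.001, -1.0], [-1.0, -0.0, -0.001]]
```

Request:
carry_out --pt "0.47 2 -0.2 0.1 0" --pt "0.47 2 0 0 0" --pt "0.47 2 0 0 0" --pt "0.47 2 0 0 0" --pt "0.47 1 0 0 0" --pt "0.47 0.4 0 0 0" --pt "0.47 0 0 0 0" --pt "1 0 0 0 0" --pt "1 0 0 0 0" --pt "1 0 0 0 0" --pt "1 0 0 0 0" --pt "1 0 0 0 0" --pt "1 0 0 0 0" --pt "1 0 0 0 0" --pt "1 -0.3 0 0 0" --pt "1 -0.7 0 0 0" --pt "1 -1.5 0 0 0" --pt "1 -2.5 0 0 0" --pt "1 -2.5 0 0 0" --pt "1 -1.5 0 0 0"

```text
time: 28.3
tool_pos: [0.4692, -0.1208, 0.0964]
ee_rot: [1.212, 1.569, -0.358]
wrist_force: [-0.2, -0.3, -0.5]
width: 0.0275
```

Request:
carry_out --pt "1 0 0.4 -0.4 0" --pt "1 0 0.9 -0.9 0"

```text
time: 28.5
tool_pos: [0.4816, -0.1074, 0.094]
ee_rot: [-1.937, 1.57, 2.775]
wrist_force: [-0.2, 0.7, -1.1]
width: 0.0271
```

Run:
```python
from w import *
import pose
w=snap('wrist'); o=pose.tool()[0]; print(brass(w,list(o['tool_pos']+[0,0,.023]))); pose.go([.633,.037,.097],0)
```

```text
[(144, [256.8, 232.2], [0.4809, -0.1065, 0.1164])]
turn 0.0 -> shift cm [ -0.34  15.03 -14.26] | no-turn shift [ -0.34  15.05 -14.25]
turn -180.0 -> shift cm [ -0.34 -15.03  14.26] | no-turn shift [ -0.34  15.05 -14.25]
tcp [ 0.4827 -0.1056  0.0934] jawdeg 0.0 q [-0.33  0.01  1.67  0.    1.46 -0.33] w 0.0274 t 28.6 F [ 1.2  0.9 -0.6]
[[-0.0, 1.0, 0.001], [0.002, 0.001, -1.0], [-1.0, -0.0, -0.002]]
```

Request:
carry_out --pt "1 -0.3 1.2 -1.2 0" --pt "1 0 2.5 -2.4 0" --pt "1 0 2.5 -2.4 0" --pt "1 0 2.5 -2.4 0" --pt "1 0 2.5 -2.4 0" --pt "1 0 2.2 -2 0" --pt "1 0 1.1 -0.9 0" --pt "1 0 0.5 -0.5 0" --pt "1 0 0 0 0" --pt "1 0 0 0 0"

```text
time: 29.55
tool_pos: [0.6308, 0.0343, 0.0965]
ee_rot: [-1.501, 1.569, -3.071]
wrist_force: [1.0, 0.6, -1.4]
width: 0.027
```

Run:
```python
import pose
pose.go([.633,.037,.0075],0)
```

```text
turn 0.0 -> shift cm [ 8.89  0.24 -0.27] | no-turn shift [ 8.89  0.24 -0.27]
turn -180.0 -> shift cm [ 8.89 -0.24  0.27] | no-turn shift [ 8.89  0.24 -0.27]
tcp [0.6308 0.0343 0.0965] jawdeg 0.0 q [-0.04  0.31  1.32 -0.    1.51 -0.04] w 0.0270 t 29.6 F [ 1.   0.6 -1.4]
[[-0.002, 1.0, 0.001], [-0.0, 0.001, -1.0], [-1.0, -0.002, 0.0]]
```

Request:
carry_out --pt "1 2 0.2 -0.3 0" --pt "1 2 0 0 0" --pt "1 2 0 0 0" --pt "1 1.7 0 0 0" --pt "1 0.7 0 0 0" --pt "1 0.4 0 0 0" --pt "1 0.1 0 0 0" --pt "1 0 0 0 0" --pt "1 0 0 0 0" --pt "0.52 0 0 0 0" --pt "0.52 0 0 0 0" --pt "0.52 0 0 0 0" --pt "0.52 0 0 0 0" --pt "0.52 -1.5 0 0 0" --pt "0.52 -3 0 0 0" --pt "0.52 -3 0 0 0" --pt "0.52 -1.5 0 0 0" --pt "0.52 0 0 0 0" --pt "0.52 0 0 0 0"

```text
time: 31.45
tool_pos: [0.6334, 0.0375, 0.0981]
ee_rot: [-1.888, 1.57, 2.825]
wrist_force: [0.4, 0.5, -0.6]
width: 0.0452
```

Run:
```python
from w import *
import pose
w=snap('wrist'); print(brass(w,[.633,.037,.031]),brass(w,[.633,-.011,.031])); print('comb');pose.go([.437,-.214,.1],90)
```

```text
[(54, [257.7, 194.5], [0.6336, 0.0386, 0.031])] [(57, [257.6, 244.0], [0.6336, -0.0111, 0.031])]
comb
turn -90.0 -> shift cm [ -0.26 -25.16 -19.57] | no-turn shift [ -0.26 -19.59  25.14]
turn 90.0 -> shift cm [-0.26 25.16 19.57] | no-turn shift [ -0.26 -19.59  25.14]
tcp [0.6327 0.0376 0.0969] jawdeg 0.0 q [-0.03  0.32  1.32  0.    1.51 -0.03] w 0.0450 t 31.5 F [0.7 0.7 0.2]
[[-0.003, 1.0, 0.001], [0.0, 0.001, -1.0], [-1.0, -0.003, -0.0]]
```

Both drums lie 50 mm apart in the dish. Now the comb: shift first, then turn +90.

Request:
carry_out --pt "0.6 0 -1.2 1.6 0" --pt "0.6 0 -2.8 3.6 0" --pt "0.6 0 -2.8 3.6 0" --pt "0.6 0 -2.8 3.6 0" --pt "0.6 0 -2.8 3.6 0" --pt "0.6 0 -2.8 3.6 0" --pt "0.6 0 -2.4 3 0" --pt "0.6 0 -2 2.5 0" --pt "0.6 0 0 0 7" --pt "0.6 0 0 0 8.5" --pt "0.6 0 0 0 8.5" --pt "0.6 0 0 0 8.5" --pt "0.6 0 0 0 8.5" --pt "0.6 0 0 0 8.5" --pt "0.6 0 0 0 8.5" --pt "0.6 0 0 0 8.5" --pt "0.6 0 0 0 8.5" --pt "0.6 0 0 0 8.5" --pt "0.6 0 0 0 6.5" --pt "0.6 0 0 0 0"

```text
time: 33.5
tool_pos: [0.4367, -0.2129, 0.0964]
ee_rot: [-0.596, 1.567, 2.547]
wrist_force: [0.1, -0.2, -0.9]
width: 0.0374
```

Run:
```python
from w import *
import pose
w=snap('wrist'); u,v=proj(w,[[.437,-.214,.012]])[0].astype(int); h=cv2.cvtColor(w['image'],cv2.COLOR_RGB2HSV)
m=cv2.inRange(h,(18,70,90),(40,255,255))|cv2.inRange(h,(0,0,130),(180,80,255)); k=np.zeros_like(m);k[v-45:v+45,u-22:u+22]=255
m=cv2.morphologyEx(m&k,cv2.MORPH_CLOSE,np.ones((5,5))); c=max(cv2.findContours(m,0,1)[0],key=cv2.contourArea); r=cv2.minAreaRect(c); X=onz(w,cv2.boxPoints(r),.012)
print(u,v,r); print(X.mean(0).round(4),[(round(float(np.linalg.norm(X[i]-X[i-1])),4),round(float(np.degrees(np.arctan2(*(X[i]-X[i-1])[1::-1]))),1)) for i in range(4)])
cv2.imwrite('pics/w7.png',w['image'][:,:,::-1])
pose.go([*X.mean(0)[:2],.003],-90)
```

```text
257 190 ((258.4999694824219, 188.99998474121094), (59.99999237060547, 20.999996185302734), 90.0)
[ 0.4374 -0.2149  0.012 ] [(0.061, -0.4), (0.0202, -89.9), (0.061, -179.3), (0.0213, 90.1)]
turn 0.2 -> shift cm [ 9.36  0.21 -0.08] | no-turn shift [ 9.36  0.21 -0.08]
turn -179.8 -> shift cm [ 9.36 -0.21  0.08] | no-turn shift [ 9.36  0.21 -0.08]
tcp [ 0.4368 -0.213   0.0966] jawdeg -89.8 q [-0.57 -0.    1.68  0.    1.47  1.  ] w 0.0377 t 33.5 F [ 0.3 -0.   1.2]
[[-0.003, 0.003, -1.0], [0.002, -1.0, -0.003], [-1.0, -0.002, 0.003]]
```

View pics/w7.png

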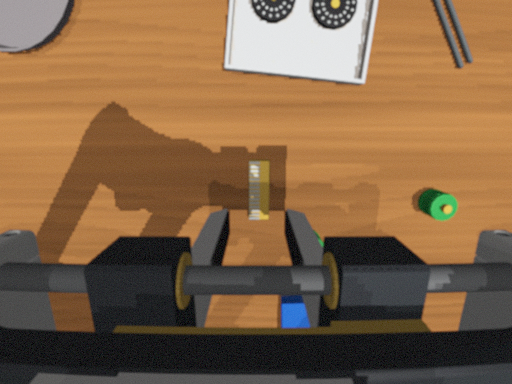

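Wrist view: the comb at (258,189) is centred between the open fingers, 61 x 21 mm, angle 0. I descend.

Request:
carry_out --pt "0.6 2 0.2 -0.1 0" --pt "0.6 2 0 0 0" --pt "0.6 2 0 0 0" --pt "0.6 2 0 0 0" --pt "0.6 1 0 0 0" --pt "0.6 0.4 0 0 0" --pt "0.6 0 0 0 0" --pt "1 0 0 0 0" --pt "1 0 0 0 0" --pt "1 0 0 0 0" --pt "1 0 0 0 0" --pt "1 0 0 0 0" --pt "1 0 0 0 0" --pt "1 0 0 0 0" --pt "1 -0.3 0 0 0" --pt "1 -0.7 0 0 0" --pt "1 -1.5 0 0 0" --pt "1 -2.5 0 0 0" --pt "1 -2.5 0 0 0" --pt "1 -2.5 0 0 0"

```text
time: 35.55
tool_pos: [0.4383, -0.2153, 0.1051]
ee_rot: [-0.608, 1.57, 2.534]
wrist_force: [1.1, 0.9, -0.3]
width: 0.0193
```

Request:
carry_out --pt "1 -1 0 0 0" --pt "1 0 0 0 -4" --pt "1 0 0 0 -8" --pt "1 0 0 0 -8" --pt "1 0 0 0 -8" --pt "1 0 0 0 -8" --pt "1 0 0 0 -8" --pt "1 0 0 0 -8" --pt "1 0 0 0 -8" --pt "1 0 0 0 -8" --pt "1 0 0 0 -8" --pt "1 0 0 0 -5" --pt "1 0 0 0 -4" --pt "1 0 0 0 0" --pt "1 0 0 0 0"

```text
time: 37.05
tool_pos: [0.4384, -0.2153, 0.1137]
ee_rot: [-2.123, 1.569, 2.501]
wrist_force: [0.1, 0.2, -0.2]
width: 0.0192
```

Run:
```python
from h import *
import pose
w=snap('wrist'); cv2.imwrite('pics/w8.png',w['image'][:,:,::-1]); pose.go([.629,.251,.11],-5)
```

```text
turn -0.0 -> shift cm [  0.41  14.91 -48.12] | no-turn shift [  0.41  14.88 -48.13]
turn 180.0 -> shift cm [  0.41 -14.91  48.12] | no-turn shift [  0.41  14.88 -48.13]
tcp [ 0.4385 -0.2154  0.1139] jawdeg -5.0 q [-0.57 -0.01  1.66  0.    1.5  -0.48] w 0.0197 t 37.1 F [0.7 0.5 0. ]
[[-0.001, 0.996, -0.088], [0.001, -0.088, -0.996], [-1.0, -0.001, -0.001]]
```

View pics/w8.png

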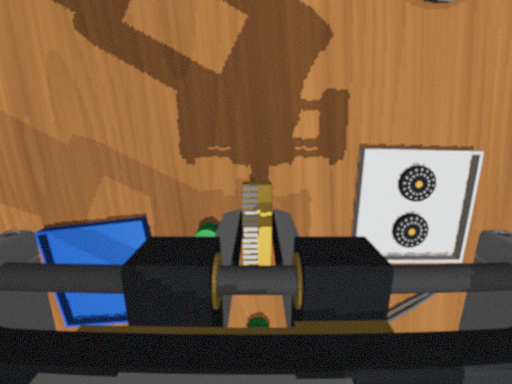

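Wrist view: the comb at (257,225) is held squarely between the jaws, teeth up, and both discs lie flat in the white tray. I carry it over.

Request:
carry_out --pt "1 0 0.4 -1.3 0" --pt "1 0 0.8 -2.6 0" --pt "1 0 1.2 -3.9 0" --pt "1 0 1.2 -3.9 0" --pt "1 0 1.2 -3.9 0" --pt "1 0 1.2 -3.9 0" --pt "1 0 1.2 -3.9 0" --pt "1 0 1.2 -3.9 0" --pt "1 0 1.2 -3.9 0" --pt "1 0 1.2 -3.9 0" --pt "1 0 1.2 -3.9 0" --pt "1 0 1.2 -3.9 0" --pt "1 0 0.9 -2.9 0" --pt "1 0 0.5 -1.5 0" --pt "1 0 0.3 -0.8 0" --pt "1 0 0 0 0" --pt "1 0 0 0 0"

```text
time: 38.8
tool_pos: [0.6285, 0.2503, 0.1143]
ee_rot: [-0.79, 1.57, -2.448]
wrist_force: [-0.6, -0.6, -0.7]
width: 0.0194
```

Run:
```python
from h import *
import pose
w=snap('wrist'); cv2.imwrite('pics/w9.png',w['image'][:,:,::-1]); pose.go([.629,.251,.0065],-5)
y=np.radians(-4);R=np.array([[np.cos(y),-np.sin(y)],[np.sin(y),np.cos(y)]])
C=np.array([[a*.039,b*.075] for a,b in((1,1),(1,-1),(-1,-1),(-1,1))])@R.T+[.629,.2512]
print(proj(w,np.c_[C,np.full(4,.015)]).round(0).tolist())
```

```text
turn -0.0 -> shift cm [10.8   0.03 -0.11] | no-turn shift [10.8   0.03 -0.11]
turn 180.0 -> shift cm [10.8  -0.03  0.11] | no-turn shift [10.8   0.03 -0.11]
tcp [0.6286 0.2499 0.1145] jawdeg -5.0 q [ 0.29  0.4   1.17 -0.    1.57  0.38] w 0.0197 t 38.9 F [-0.4 -0.3 -0.2]
[[-0.0, 0.996, -0.087], [-0.0, -0.087, -0.996], [-1.0, -0.0, 0.0]]
[[296.0, 111.0], [294.0, 252.0], [224.0, 253.0], [217.0, 113.0]]
```

View pics/w9.png

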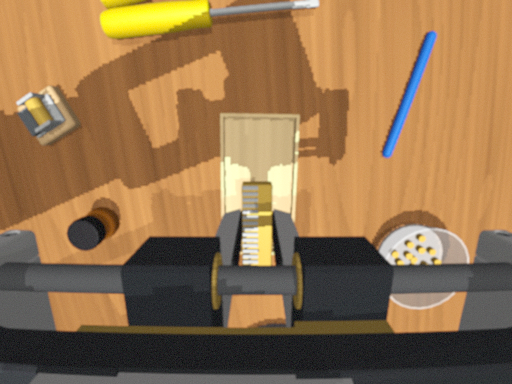

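Tray corners at (221,114) and (299,115) are about 3 px right of the prediction, so I add 2 mm in tool y and lower.

Request:
carry_out --pt "1 2 0.2 -0.1 0" --pt "1 2.5 0 0 0" --pt "1 2.5 0 0 0" --pt "1 2 0 0 0" --pt "1 1 0 0 0" --pt "1 0.5 0 0 0" --pt "1 0.3 0 0 0" --pt "1 0 0 0 0" --pt "1 0 0 0 0" --pt "0.65 0 0 0 0" --pt "0.65 0 0 0 0" --pt "0.65 0 0 0 0" --pt "0.65 0 0 0 0" --pt "0.65 -1.5 0 0 0" --pt "0.65 -3 0 0 0" --pt "0.65 -4 0 0 0" --pt "0.65 -4 0 0 0" --pt "0.65 -2 0 0 0" --pt "0.65 0 0 0 0"

```text
time: 40.75
tool_pos: [0.6335, 0.2524, 0.1584]
ee_rot: [1.964, 1.56, 0.307]
wrist_force: [0.3, -0.5, 0.4]
width: 0.033
```

Request:
carry_out --pt "0.65 -2 -1 -1 0" --pt "0.65 -2 -2 -2 0" --pt "0.65 -1 -3 -3 0" --pt "0.65 0 -4 -3 0" --pt "0.65 0 -4 -3 0" --pt "0.65 0 -4 -3 0" --pt "0.65 0 -4 -3 0" --pt "0.65 0 -3 -2 0" --pt "0.65 0 0 0 0" --pt "0.65 0 0 0 0"

```text
time: 41.75
tool_pos: [0.3984, 0.4723, 0.2001]
ee_rot: [-0.353, 1.568, -2.009]
wrist_force: [1.0, -0.4, -0.2]
width: 0.0329
```

Run:
```python
from w import *
import pose
pose.go([.629,.251,.0065],-5)
t=snap('top');s=snap('scene')
for n,X in dict(disc_a=[.6098,-.2272,.01],disc_b=[.6045,-.281,.01],drum_a=[.6336,.038,.032],drum_b=[.634,-.011,.032]).items():
    a=brass(t,X,8);b=brass(s,X,8); print(n,a,b, [v.round(4) if i==0 else round(v,4) for i,v in enumerate(tri(t,a[0][1],s,b[0][1]))] if a and b else '')
a=cv2.resize(t['image'][95:235,80:400],(800,350),interpolation=2);b=cv2.resize(s['image'][165:290,90:430],(680,250),interpolation=2);b=cv2.copyMakeBorder(b,0,0,0,120,0)
cv2.imwrite('pics/end.png',np.vstack([a,b])[:,:,::-1])
```

```text
turn 0.1 -> shift cm [19.38 24.91 19.99] | no-turn shift [19.38 24.87 20.05]
turn -179.9 -> shift cm [ 19.38 -24.91 -19.99] | no-turn shift [19.38 24.87 20.05]
tcp [0.3984 0.4723 0.2001] jawdeg -4.9 q [ 0.78  0.24  1.2  -0.    1.7   0.86] w 0.0329 t 41.8 F [ 1.  -0.4 -0.2]
[[-0.001, 0.996, -0.085], [-0.002, -0.085, -0.996], [-1.0, -0.001, 0.002]]
disc_a [(9, [349.7, 136.9], [0.6109, -0.2271, 0.01])] [(11, [153.8, 256.1], [0.6101, -0.2264, 0.01])] [array([ 0.6106, -0.2266,  0.0107]), np.float64(0.0007)]
disc_b [(12, [372.5, 139.5], [0.6056, -0.2806, 0.01])] [(9, [128.2, 256.7], [0.6052, -0.2801, 0.01])] [array([ 0.6055, -0.2803,  0.0103]), np.float64(0.0004)]
drum_a [(12, [235.2, 122.3], [0.6334, 0.0389, 0.032])] [(8, [281.1, 246.9], [0.6362, 0.0393, 0.032])] [array([0.6344, 0.0394, 0.0298]), np.float64(0.0006)]
drum_b [(13, [256.6, 122.6], [0.6335, -0.01, 0.032])] [(8, [257.5, 248.9], [0.6353, -0.0102, 0.032])] [array([ 0.6341, -0.01  ,  0.0305]), np.float64(0.0)]
```

View pics/end.png

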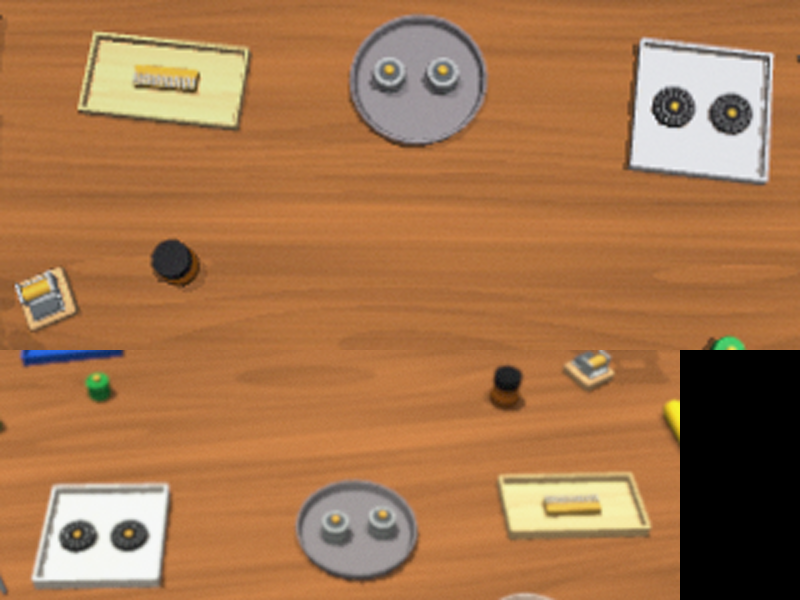

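Final view: all five parts lie in their trays, flat or upright, with the comb along its tray. The jar at (175,262) and movement at (46,297) are where they were. The heights match (disc tops about 10.5 mm, stubs about 30 mm). I hand in.

```bash
python3 -c "
from bench import robot
print(robot.close_job())"
```

```text
the job is handed in; nothing more can be done
None
```

All five parts are in their trays, and I handed the job in at about 42 s of the 125 s. The hand-in reports no verdict.

- **Discs:** both lie flat in the white tray, 54 mm apart. Their tops stand at 10.3–10.7 mm against 10 expected.
- **Drums:** both stand in the dish, about 27 mm and 22 mm from its centre. The stubs measured about 30 mm against 32 expected, which is within the calibration.
- **Comb:** it lies teeth up along the oblong tray, near the middle. I checked this by eye only and did not triangulate its final height.
- **Bystanders:** the jar and movement are where they were in the pictures. I left the green look-alikes and the blue tray alone.

The first grasp of disc_a failed: it was too shallow, so the disc slipped out and moved 13 mm. I measured it again and gripped it lower, and that worked. The dish and the oblong tray each sat about 2–3 mm off the first measurement. For the oblong tray I shifted the comb 2 mm before release. For the dish I made no correction because the margin was ample.

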